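# Peel the top tray off a clinging stack and hold it over the light panel

## Robot

A 7-joint arm with a two-finger parallel gripper is mounted at the origin on a cart in front of the work surface, level with it; the furniture and walls round the work are solid. World frame = base frame: x ahead of the robot, y to its left, z up, the work surface at z = 0. Lengths are in m, angles in rad, forces in N, time in s.
With the tool pointing down it reaches from about 0.4 to 0.875 m from the base axis. Payload 6.5 kg.
Tool frame: the origin (TCP) lies on the centre line of the jaws, within the pads' length; the fingertips stand 8 mm ahead of it and the grasp point (between the pads) lies 11 mm behind it; z points along the fingers, y is the line along which they close (so a half turn about z gives the same grasp; the last joint's range is limited). The gripper opens to 88 mm and grips with 3 to 60 N. Pads are 18 mm wide; open, the fingers measure 123 mm over their backs; the gripper's body (75 mm by 187 mm) begins 45 mm behind the grasp point.
Start: joints at [-1.303, 0.536, -0.004, 1.538, 0.003, 1.067, -0.071], TCP at [0.213, 0.614, 0.247] pointing down, gripper open.
Joint ranges: [-2.7, 2.7], [-0.37, 2.16], [-1.27, 1.26], [0.24, 2.4], [-1.31, 4.45], [0.19, 1.91], [-2.76, 2.76]. Speed limits (rad/s): [2.39, 2.39, 3.14, 3.14, 3.14, 3.14, 3.14].

## Interface

Orientations are given as a 3x3 rotation matrix whose columns are the frame's x, y, z axes.
In Python, from bench import arm gives the robot as it stands.
- The arm moves only by the tool play_rows, never from a script. Its argument "moves" is a list of rows, each a list of 5 numbers: the shift along the world's x, y, z in m, then the turn about the world's z in rad, then the opening in per cent of the stroke, from 0 (shut) to 100 (fully open). In form: [[dx, dy, dz, roll, jaw], ...]. A call has 1 to 12 rows; each row shifts and turns the commanded pose from where the row before left it; what a row does not reach is not made up. A row lasts 1/8 s, in which the tool goes at most 62.5 mm and 10.7 degrees, less where a joint would pass 70% of its speed; a pose out of reach is approached as far as the arm can. A call with a gripper value outside its range is refused whole. The fingers move at their own pace and stop on an object; "squeeze" is the grip in N (left out, the last holds). Time passes only in rows, so rows that do not move let the fingers close. It gives the time, the measured TCP pose, the force, the opening and the grip force at its end, in the units of the state.
- arm.sense(): the state, without advancing time (a new reading comes with each control period).
- arm.snapshot(name): name is "side" or "top"; returns the picture (384x512x3 uint8, blue, green, red); there is no depth.
- arm.camera_params(name): a dict with "fx", "fy", "cx", "cy" (pixels), "world_to_cam" (4x4, takes a point from world to camera coordinates). Camera axes: x right, y up, looking along -z (the intrinsics and any distortion apply to the point x, -y, -z); pixel columns grow to the right and rows downward; lengths in m; the calibration is good to about 2 mm. A picture is of the moment at which its call begins. camera_params takes no time and is no camera call.
- arm.sign_off(): hands the job in; it is judged then, once.
The state is a dict: "time": time; "qpos": joint angles; "qvel": joint speeds; "joint_efforts": joint torques, N m; "ee_pos": TCP position; "tool_rot": TCP orientation; "contact_force": force on the tool from outside, world axes, zero at the start; "wrist_torque": the same for the moment, N m; "grip_width": opening from 0.0 (shut) to 1.0 (fully open); "grip_force": force on a finger pad.
Only numpy, scipy, OpenCV 4.12 (cv2) and the standard library are available. Lean on these libraries where they do the work, as an engineer would, in place of code of your own. Each camera call takes 0.05 s, during which the arm holds its last target. There are 200 camera calls.

## Task

Check the top tray for cracks: take the blue top tray of the nested stack by its upright orange corner tab and peel it off the sprung clips, lifting that corner first while the opposite corner is still down in the stack, and leave the rest of the stack standing where it is. Then bring the tray over the white light panel and finish while still holding it there: level, still, centred over the panel and about 15 cm above the bench. Do not knock over or shift anything else.

Things in the scene. Friction and masses are not known exactly. Their poses are not given: they have to be found in the camera images.
- tray: the loose top tray, blue formed plastic, about 90 g: a flat square rim 130 x 130 mm, 4 mm thick, round a shallow well that reaches 14 mm below the rim. Origin: centre of the rim's underside. z is up out of the tray (vertical when level), x and y run along its sides. Seated, its rim lies on the stack's rim under four sprung clips
- tray_tab (a point): centre of the orange grip tab, upright on the rim at the tray's (-x, -y) corner: a plate 6 mm thick along the tray's diagonal, 28 mm wide across it, its top 30 mm above the rim's underside; this point is 57 mm in -x, 57 mm in -y and 17 mm in z from the tray's origin, axes as the tray's. Grip it from above, fingers closing along the diagonal
- stack_rim (a point): centre of the stack's upper rim, 46 mm above its underside, where the seated tray's origin lies. Four steel clips (two on the +y side, two on the -y side, 35 mm either side of the middle) overlap the tray's rim by 3.5 mm; each holds with 1 to 2 N, swings up and lets go by itself when the rim there has risen about 10 mm
- tray_far (a point): the corner of the tray's rim diagonally opposite the tab (+65, +65 mm from the tray's origin), at the underside of the rim
- stack: the rest of the stack, loose, 1.2 kg, 46 mm high: blue trays nested on a grey base, with four grey clip posts beside them (in all 130 x 160 mm, posts 54 mm high). Origin: centre of its underside; axes parallel to those of the seated tray, z up. The seated tray's origin is 46 mm above this origin.
- panel_top (a point): centre of the top of the fixed light panel: a black frame 170 x 170 mm, 12 mm high, with a white lit square 146 mm wide
- amber: bystander: small brown bottle with a black cap, 42 mm across, 85 tall; origin at the centre of its underside
- clear_bottle: bystander: clear open sample bottle, 44 mm across, 74 tall; origin at the centre of its underside
- red_cap: bystander: white bottle with a red cap, 52 mm across, 98 tall; origin at the centre of its underside
- big_flask: bystander: clear conical flask, 75 mm across, 103 tall; origin at the centre of its underside
- timer: bystander: white countdown timer lying flat, 61 x 63 x 18 mm; origin at the centre of its underside
- spare_beaker: bystander: clear empty beaker, 56 mm across, 68 tall; origin at the centre of its underside

How it is judged:
On the way, in this order (a step that is already met when the one before it is completed fails the run):
1. the tab corner of the tray is lifted at least 18 mm while the opposite corner is still within 8 mm of its seat in the stack (z of tray_tab in the frame of stack above 0.081 m and z of tray_far in the frame of stack below 0.054 m and contact force between the fingers and tray above 0.5 N), for 0.1 s.
2. the tray is off the stack, its centre at least 40 mm above its seat, held by the fingers (z of tray in the frame of stack above 0.086 m and contact force between tray and stack below 0.05 N and contact force between the fingers and tray above 0.5 N), for 0.2 s.
At the end, for the whole second after the job is handed in: The fingers hold the tray still (under 20 mm/s), level within 0.2 rad, its rim's centre within 35 mm of the light panel's centre seen from above and 120 to 200 mm above the bench, touching nothing of the stack; the rest of the stack stands flat within 20 mm of where it stood (horizontal distance between tray and panel_top below 0.035 m and height (world z) of tray between 0.12 and 0.2 m and angle between tray's own z axis and vertical below 0.2 rad and linear speed of tray below 0.02 m/s and contact force between the fingers and tray above 0.5 N and contact force between tray and stack below 0.05 N and height (world z) of stack below 0.006 m and angle between stack's own z axis and vertical below 0.05 rad and distance of stack from where it was at the start of the episode below 0.02 m); the arm keeps its last pose, push and grip.
It fails at once if the rest of the stack is lifted, tipped or pushed more than 25 mm (distance of stack from where it was at the start of the episode above 0.025 m or angle between stack's own z axis and vertical above 0.12 rad).
It fails at once if a bystander is pushed more than 20 mm or knocked over (distance of any of amber, clear_bottle, red_cap, big_flask, timer, spare_beaker from where it was at the start of the episode above 0.02 m or angle between any of amber, clear_bottle, red_cap, big_flask, timer, spare_beaker's own z axis and vertical above 0.35 rad).
It also fails if it takes over 45 s, if anything falls off the work surface, if the arm or the gripper's body presses on something with over 40 N, if the wrist force passes 120 N, or if a joint passes its speed limit or range.

## Working session

There is one attempt and no reset: what is moved stays moved. The work goes in short steps, Python scripts to look and compute and a tool call to move; the robot and the scene stay as the last step left them, time stands still between calls to the robot, and variables do not carry over. Pictures are saved under pics/ and viewed, at most 10 in all, crops included, and the job is handed in when it is done.

Besides the shell and the picture viewer there is one more tool, called after "Call:" as name(argument=value, ...) on one line, values as JSON. play_rows: Moves the arm, as the interface text tells. Its arguments: {"type":"object","properties":{"moves":{"type":"array"},"squeeze":{"type":"number"}},"required":["moves"]}

```bash
mkdir -p pics
cat > h.py <<'E'
import numpy as np, cv2
from bench import arm
def ray(n,u,v):
    p=arm.camera_params(n); T=np.linalg.inv(np.array(p["world_to_cam"]))
    d=np.array([(u-p["cx"])/p["fx"],-(v-p["cy"])/p["fy"],-1.])
    return T[:3,3],T[:3,:3]@d
def onz(n,u,v,z):
    o,d=ray(n,u,v); return o+d*(z-o[2])/d[2]
def proj(n,P):
    p=arm.camera_params(n); c=np.array(p["world_to_cam"])@np.append(P,1)
    return p["cx"]+p["fx"]*c[0]/-c[2], p["cy"]+p["fy"]*-c[1]/-c[2]
E
python3 - <<'E'
from h import *
for n in("top","side"):
    cv2.imwrite(f"pics/{n}0.png",arm.snapshot(n)); p=arm.camera_params(n); print({k:v for k,v in p.items() if k!="world_to_cam"}, ray(n,256,192))
s=arm.sense();print(s["tool_rot"],s["ee_pos"],s["time"],s["grip_width"])
E
```

```text
{'fx': 436.3258620139129, 'fy': 436.3258620139129, 'cx': 254.86709348906797, 'cy': 189.1764629301829} (array([ 0.32601996, -0.05015281,  1.29910357]), array([ 0.1976706 , -0.00482323, -0.98028143]))
{'fx': 479.47316566877737, 'fy': 479.47316566877737, 'cx': 251.68396413923284, 'cy': 190.56456076039095} (array([0.59283645, 1.30707825, 0.68682518]), array([-0.00612781, -0.91404018, -0.40568829]))
[[-9.44804313e-01  3.27634957e-01 -3.79879514e-04]
 [ 3.27635156e-01  9.44803205e-01 -1.45175006e-03]
 [-1.16732686e-04 -1.49608160e-03 -9.99998874e-01]] [0.21283633 0.61362621 0.24594128] 0.1 1.0023543437962348
```

View pics/top0.png

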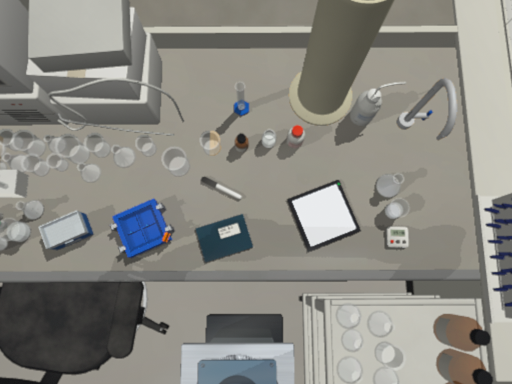

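View pics/side0.png

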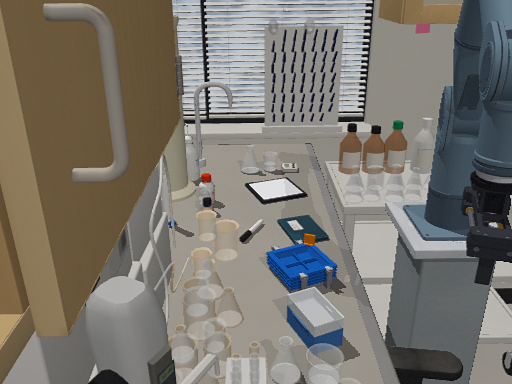

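The top view shows the blue tray at about (142,229), its orange tab at (166,237), and the light panel at (323,215). In the side view the tab is at (309,239) and the panel at (276,189).

Run:
```python
from h import *
im={n:cv2.imread(f"pics/{n}0.png") for n in("top","side")}
def big(m,box):
    z=np.zeros_like(m);x0,y0,x1,y1=box;z[y0:y1,x0:x1]=m[y0:y1,x0:x1]
    c=max(cv2.findContours(z,0,1)[0],key=cv2.contourArea);return c
h={n:cv2.cvtColor(i,cv2.COLOR_BGR2HSV) for n,i in im.items()}
o={n:big(cv2.inRange(h[n],(5,150,120),(18,255,255)),b) for n,b in dict(top=(150,220,185,255),side=(290,225,330,255)).items()}
for n in o: print(n,"tab",cv2.boundingRect(o[n]),cv2.minAreaRect(o[n]))
# tray rim
m=cv2.inRange(h["top"],(105,150,60),(125,255,255)); m=cv2.morphologyEx(m,3,np.ones((5,5)))
c=big(m,(95,185,190,270)); r=cv2.minAreaRect(c);print(r)
P=[onz("top",*q,0.050) for q in cv2.boxPoints(r)]
print("tray corners",np.round(P,4), "ctr",np.mean(P,0), [np.linalg.norm(P[i]-P[i-1]) for i in range(4)])
m=cv2.inRange(h["top"],(0,0,225),(180,40,255)); c=big(m,(285,175,365,255)); r=cv2.minAreaRect(c)
P=[onz("top",*q,0.012) for q in cv2.boxPoints(r)]; print("panel",np.mean(P,0),[np.linalg.norm(P[i]-P[i-1]) for i in range(4)])
def tri(a,b):
    (o1,d1),(o2,d2)=ray("top",*a),ray("side",*b); t=np.linalg.lstsq(np.c_[d1,-d2],o2-o1,rcond=None)[0]
    return (o1+t[0]*d1+o2+t[1]*d2)/2,np.linalg.norm(o1+t[0]*d1-o2-t[1]*d2)
print("tab tri",tri(cv2.minAreaRect(o["top"])[0],cv2.minAreaRect(o["side"])[0]))
for z in(.063,.07,.076):print("tab on z",z,onz("top",*cv2.minAreaRect(o["top"])[0],z),onz("side",*cv2.minAreaRect(o["side"])[0],z))
a=im["top"][185:275,90:210];b=im["side"][215:305,250:370]
cv2.imwrite("pics/crop0.png",np.vstack([cv2.resize(a,None,fx=3.3,fy=3.3,interpolation=2),cv2.resize(b,None,fx=3.3,fy=3.3,interpolation=2)]))
```

```text
top tab (163, 232, 7, 10) ((165.8275909423828, 236.4310302734375), (4.828078746795654, 8.727680206298828), 21.801410675048828)
side tab (304, 233, 11, 12) ((309.0, 238.5), (10.0, 11.0), 0.0)
((140.9655303955078, 228.0862274169922), (45.038116455078125, 47.664241790771484), 66.80140686035156)
tray corners [[0.5071 0.3648 0.05  ]
 [0.5616 0.2407 0.05  ]
 [0.4411 0.1851 0.05  ]
 [0.3887 0.3073 0.05  ]] ctr [0.47462004 0.27446784 0.05      ] [np.float64(0.13165398444077), np.float64(0.13548614877335902), np.float64(0.13274741978167504), np.float64(0.13292735015071688)]
panel [ 0.51747111 -0.2575479   0.012     ] [np.float64(0.14167052682083794), np.float64(0.14547546708213996), np.float64(0.14296987082669838), np.float64(0.1424233223591302)]
tab tri (array([0.44765892, 0.20042868, 0.05983692]), np.float64(0.0020000129206719014))
tab on z 0.063 [0.44833628 0.19963624 0.063     ] [0.44742705 0.2062889  0.063     ]
tab on z 0.07 [0.44764361 0.1982217  0.07      ] [0.4490587  0.21864096 0.07      ]
tab on z 0.076 [0.44704989 0.19700923 0.076     ] [0.45045726 0.22922844 0.076     ]
```

View pics/crop0.png

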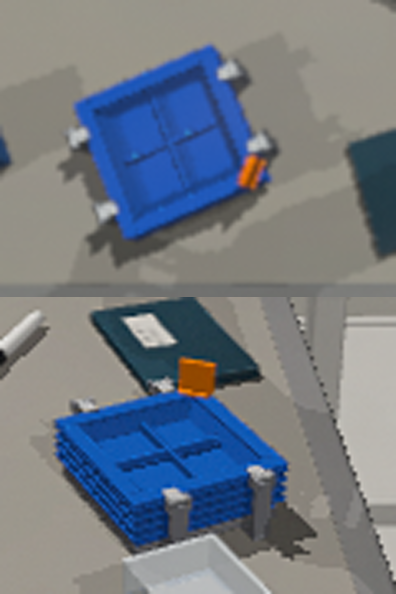

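Call:
play_rows(moves=[[0.0195, -0.0346, 0, -0.02, 60], [0.0195, -0.0346, 0, 0, 60], [0.0195, -0.0346, 0, 0, 60], [0.0195, -0.0346, 0, 0, 60], [0.0195, -0.0346, 0, 0, 60], [0.0195, -0.0346, 0, 0, 60], [0.0195, -0.0346, 0, 0, 60], [0.0195, -0.0346, 0, 0, 60], [0.0195, -0.0346, 0, 0, 60], [0.0195, -0.0346, 0, 0, 60], [0.0195, -0.0346, 0, 0, 60], [0.0195, -0.0346, 0, 0, 60]], squeeze=8)

```text
time: 1.6
ee_pos: [0.4473, 0.1976, 0.2466]
tool_rot: [[-0.938, 0.346, -0.0], [0.346, 0.938, -0.0], [0.0, -0.0, -1.0]]
contact_force: [-0.0, 0.6, 0.5]
grip_width: 0.597
grip_force: 0.0
```

Call:
play_rows(moves=[[0, 0, -0.03, 0, 60], [0, 0, -0.03, 0, 60], [0, 0, -0.03, 0, 60], [0, 0, -0.03, 0, 60], [0, 0, -0.02, 0, 60], [0, 0, 0, 0, 60], [0, 0, 0, 0, 60]])

```text
time: 2.48
ee_pos: [0.4473, 0.199, 0.1073]
tool_rot: [[-0.938, 0.347, 0.001], [0.347, 0.938, 0.0], [-0.0, 0.0, -1.0]]
contact_force: [-0.3, 0.3, 0.5]
grip_width: 0.598
grip_force: 0.0
```

Run:
```python
from h import *
a=arm.snapshot("top");b=arm.snapshot("side");s=arm.sense();print(s["ee_pos"],s["tool_rot"][:,1],s["contact_force"],s["time"],s["grip_width"])
cv2.imwrite("pics/t1.png",a);cv2.imwrite("pics/s1.png",b)
cv2.imwrite("pics/crop1.png",np.vstack([cv2.resize(a[185:275,90:210],None,fx=3.3,fy=3.3,interpolation=2),cv2.resize(b[215:305,250:370],None,fx=3.3,fy=3.3,interpolation=2)]))
```

```text
[0.44758055 0.19925397 0.10765282] [0.34642379 0.93807718 0.00132975] [0.57888635 0.50531059 0.73813239] 2.575 0.6008915347694262
```

View pics/crop1.png

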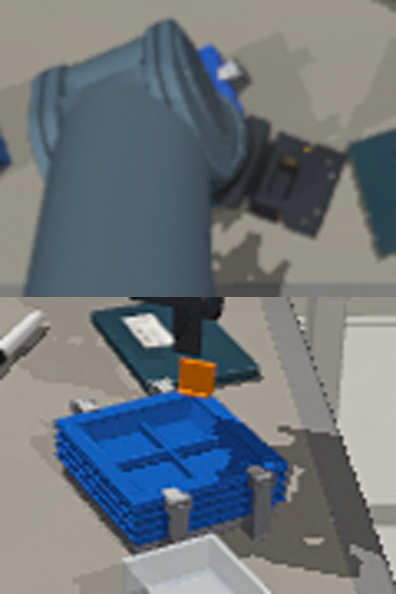

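The near finger (crop x≈194) lines up with the tab (≈197), so I'll go down and close gently.

Call:
play_rows(moves=[[0, 0, -0.02, 0, 60], [0, 0, -0.015, 0, 60], [0, 0, -0.007, 0, 60], [0, 0, 0, 0, 60], [0, 0, 0, 0, 30], [0, 0, 0, 0, 30]], squeeze=8)

```text
time: 3.32
ee_pos: [0.4473, 0.199, 0.0651]
tool_rot: [[-0.938, 0.346, 0.001], [0.346, 0.938, 0.0], [-0.001, 0.001, -1.0]]
contact_force: [-0.2, 0.2, 0.1]
grip_width: 0.393
grip_force: 0.0
```

Call:
play_rows(moves=[[0, 0, 0, 0, 20], [0, 0, 0, 0, 14], [0, 0, 0, 0, 10], [0, 0, 0, 0, 5], [0, 0, 0, 0, 0], [0, 0, 0, 0, 0], [0, 0, 0, 0, 0]])

```text
time: 4.2
ee_pos: [0.4471, 0.1991, 0.0648]
tool_rot: [[-0.938, 0.346, 0.0], [0.346, 0.938, 0.0], [-0.0, 0.0, -1.0]]
contact_force: [0.9, 1.8, 1.0]
grip_width: 0.067
grip_force: 8.0
```

Call:
play_rows(moves=[[0, 0, 0.003, 0, 0], [0, 0, 0.003, 0, 0], [0, 0, 0.002, 0, 0], [0, 0, 0, 0, 0]])

```text
time: 4.7
ee_pos: [0.4469, 0.1993, 0.0728]
tool_rot: [[-0.938, 0.346, 0.0], [0.346, 0.938, 0.0], [-0.0, 0.0, -1.0]]
contact_force: [1.7, 3.4, -6.0]
grip_width: 0.072
grip_force: 8.2
```

```bash
cat > look.py <<'E'
import sys
from h import *
k=sys.argv[1]
b=arm.snapshot("side");s=arm.sense();print(s["ee_pos"],s["contact_force"],s["wrist_torque"],s["time"],s["grip_width"],s["grip_force"])
h=cv2.cvtColor(b,cv2.COLOR_BGR2HSV);m=cv2.inRange(h,(5,150,120),(18,255,255));m[:225-40]=0;m[260:]=0;m[:,:285]=0;m[:,335:]=0
print("tab px",cv2.boundingRect(m))
cv2.imwrite(f"pics/look{k}.png",cv2.resize(b[185:305,240:380],None,fx=4.2,fy=4.2,interpolation=2))
E
python3 look.py 2
```

```text
[0.44690937 0.19929465 0.07276566] [ 1.54964009  3.73299353 -5.22968492] [ 0.71317099 -0.33188598 -0.11559651] 4.75 0.07600005345903678 8.20884145796299
tab px (305, 233, 10, 9)
```

Call:
play_rows(moves=[[0, 0, 0.003, 0, 0], [0, 0, 0.003, 0, 0], [0, 0, 0, 0, 0]])

```text
time: 5.12
ee_pos: [0.4469, 0.1985, 0.079]
tool_rot: [[-0.938, 0.347, -0.0], [0.347, 0.938, -0.0], [0.0, -0.0, -1.0]]
contact_force: [1.3, 1.5, -2.2]
grip_width: 0.077
grip_force: 8.1
```

```bash
python3 look.py 3
```

```text
[0.44686458 0.19847406 0.07889935] [ 0.42854161  1.38126715 -3.42441384] [ 0.13696205 -0.12773068 -0.02704802] 5.175 0.07907178282091053 8.127851148310583
tab px (305, 230, 10, 10)
```

View pics/look3.png

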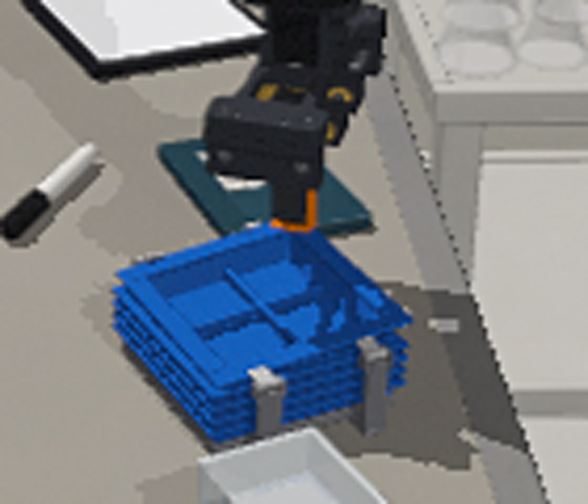

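The tab corner is up, with a gap showing under the rim on the near right (400,330). The far corner (215,385) is still seated. I'll keep peeling.

Call:
play_rows(moves=[[0, 0, 0.003, 0, 0], [0, 0, 0.003, 0, 0], [0, 0, 0.002, 0, 0], [0, 0, 0, 0, 0], [0, 0, 0, 0, 0]])

```text
time: 5.8
ee_pos: [0.4468, 0.1986, 0.0867]
tool_rot: [[-0.938, 0.347, -0.0], [0.347, 0.938, -0.0], [0.0, -0.0, -1.0]]
contact_force: [1.1, 1.8, -3.5]
grip_width: 0.09
grip_force: 8.7
```

```bash
python3 look.py 4
```

```text
[0.44680537 0.1986082  0.0866591 ] [ 0.85303223  0.73039807 -2.44857056] [ 0.12570642 -0.01052376  0.06041729] 5.85 0.0865471224598229 8.655507938819937
tab px (305, 228, 10, 10)
```

View pics/look4.png

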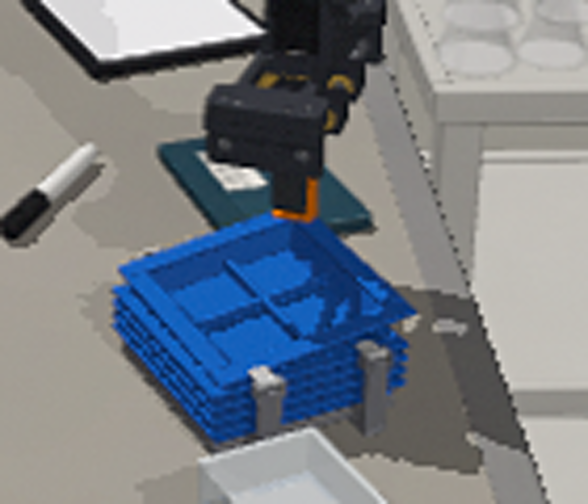

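The far corner (215,385) is still seated, the tab side is well up, and the middle clips are letting go. I'll go a little further to allow for any slip.

Call:
play_rows(moves=[[0, 0, 0.002, 0, 0], [0, 0, 0.002, 0, 0], [0, 0, 0, 0, 0], [0, 0, 0.002, 0, 0], [0, 0, 0, 0, 0]])

```text
time: 6.48
ee_pos: [0.4469, 0.199, 0.0928]
tool_rot: [[-0.938, 0.346, -0.0], [0.346, 0.938, 0.0], [0.0, 0.0, -1.0]]
contact_force: [0.9, 2.3, -3.1]
grip_width: 0.099
grip_force: 9.1
```

```bash
python3 look.py 5
```

```text
[0.44684258 0.19903063 0.09276092] [-0.35274936  2.43686079 -1.77586152] [ 0.25021689  0.08108011 -0.00928306] 6.525 0.09618060782068855 9.082941468805075
tab px (306, 225, 10, 11)
```

View pics/look5.png

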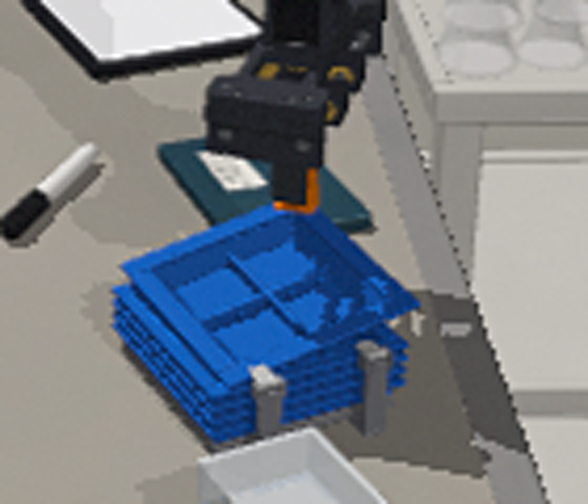

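The far corner is still down at about 28 mm of tab lift, so step 1 should be met. Next I'll firm up the grip and lift clear.

Call:
play_rows(moves=[[0, 0, 0.003, 0, 0], [0, 0, 0.004, 0, 0], [0, 0, 0.004, 0, 0], [0, 0, 0.004, 0, 0], [0, 0, 0.004, 0, 0], [0, 0, 0.005, 0, 0], [0, 0, 0.005, 0, 0], [0, 0, 0.005, 0, 0], [0, 0, 0.005, 0, 0], [0, 0, 0.005, 0, 0]], squeeze=25)

```text
time: 7.78
ee_pos: [0.447, 0.1989, 0.1371]
tool_rot: [[-0.938, 0.347, 0.0], [0.347, 0.938, 0.0], [-0.0, 0.0, -1.0]]
contact_force: [0.8, -0.3, -1.1]
grip_width: 0.063
grip_force: 25.0
```

```bash
python3 look.py 6
```

```text
[0.44731477 0.19906703 0.13758092] [ 0.33616073 -0.70069666 -0.87009777] [-0.03435271 -0.02796285  0.00849319] 7.825 0.0654145772018009 24.973248972091824
tab px (305, 209, 11, 11)
```

View pics/look6.png

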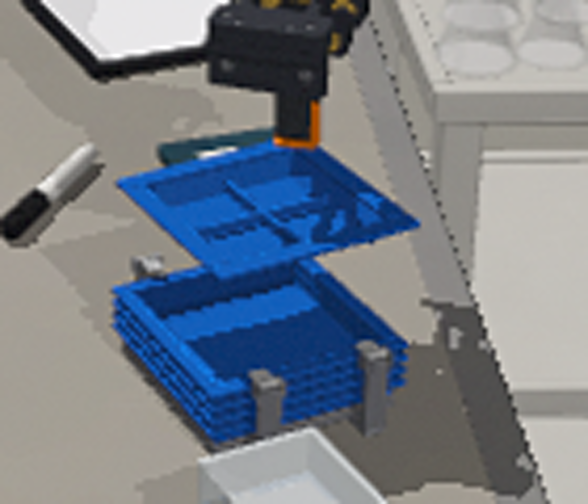

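The tray is free and level, and the stack is standing in place. I'll raise it and carry it over to the panel.

Call:
play_rows(moves=[[0, 0, 0.01, 0, 0], [0, 0, 0.015, 0, 0], [0, 0, 0.01, 0, 0], [0.004, -0.01, 0, 0, 0], [0.006, -0.02, 0, 0, 0], [0.008, -0.027, 0, 0, 0], [0.008, -0.03, 0, 0, 0], [0.008, -0.03, 0, 0, 0], [0.0085, -0.03, 0, 0, 0], [0, -0.03, 0, 0, 0], [0, -0.03, 0, 0, 0], [0, -0.025, 0, 0, 0]], squeeze=30)

```text
time: 9.32
ee_pos: [0.489, -0.0353, 0.1714]
tool_rot: [[-0.938, 0.348, -0.0], [0.348, 0.938, -0.001], [0.0, -0.001, -1.0]]
contact_force: [-0.2, 0.5, -1.2]
grip_width: 0.065
grip_force: 30.0
```

Call:
play_rows(moves=[[0, -0.03, 0, 0, 0], [0, -0.03, 0, 0, 0], [0, -0.03, 0, 0, 0], [0, -0.03, 0, 0, 0], [0, -0.03, 0, 0, 0], [0, -0.03, 0, 0, 0], [0, -0.03, 0, 0, 0], [0, -0.03, 0, 0, 0], [0, -0.025, 0, 0, 0], [0, -0.02, 0, 0, 0], [0, -0.01, 0, 0, 0], [0, 0, 0, 0, 0]])

```text
time: 10.82
ee_pos: [0.4893, -0.3284, 0.1716]
tool_rot: [[-0.938, 0.347, -0.0], [0.347, 0.938, 0.0], [0.0, 0.0, -1.0]]
contact_force: [-0.1, -0.2, -1.4]
grip_width: 0.065
grip_force: 30.0
```

Call:
play_rows(moves=[[0, -0.003, 0, 0, 0], [0, 0, 0, 0, 0], [0, 0, 0, 0, 0], [0, 0, 0, 0, 0]])

```text
time: 11.32
ee_pos: [0.4896, -0.3308, 0.1717]
tool_rot: [[-0.938, 0.346, 0.0], [0.346, 0.938, 0.0], [-0.0, 0.0, -1.0]]
contact_force: [0.2, -0.2, -1.6]
grip_width: 0.063
grip_force: 30.0
```

Run:
```python
from h import *
a=arm.snapshot("top");b=arm.snapshot("side");s=arm.sense();print(s["ee_pos"],s["tool_rot"][:,1],s["contact_force"],s["time"],s["grip_width"],s["grip_force"])
t=s["ee_pos"]+np.array([*(s["tool_rot"][:2,1]*.0806),-.02]);print("tray est",t,proj("top",t),proj("side",t))
cv2.imwrite("pics/t7.png",a);cv2.imwrite("pics/s7.png",b)
cv2.imwrite("pics/v7.png",np.vstack([cv2.resize(a[120:280,80:420],(638,300)),cv2.resize(b[130:290,180:520],(638,300))]))
```

```text
[ 0.48948263 -0.33094863  0.17172679] [3.46222923e-01 9.38152272e-01 4.07410968e-05] [0.65653808 0.48324061 0.02513679] 11.425 0.06254009615804064 29.97396216262132
tray est [ 0.51738819 -0.25533356  0.15172679] (np.float64(330.9626750559073), np.float64(206.34046385017714)) (np.float64(274.5652378920207), np.float64(149.60475081228748))
```

View pics/v7.png

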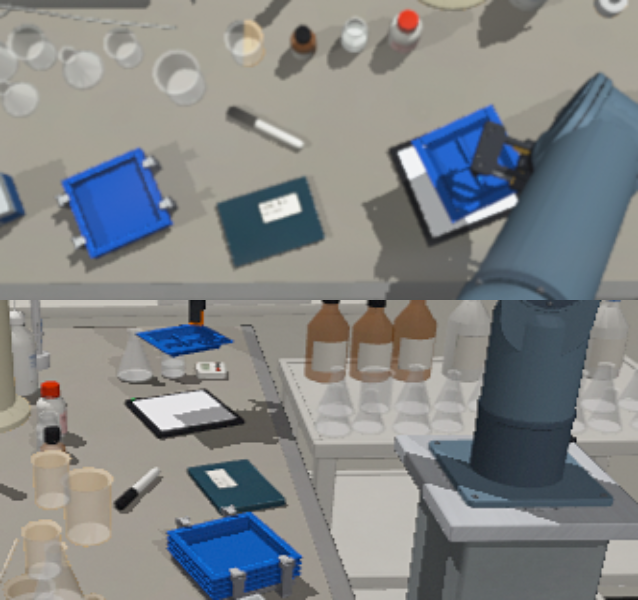

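The top view shows the tray over the panel (the offset from it is parallax). In the side view it sits level at about px (277,150), against (275,150) predicted. The stack is standing unmoved.

```bash
python3 -c "
from bench import arm
print(arm.sign_off())"
```

```text
the job is handed in; nothing more can be done
None
```

I peeled the tray off tab corner first, and handed the job in holding it level, about 15 cm above the bench and centred over the light panel by my estimate; in the last pictures the stack stood where it was and nothing else looked disturbed.

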